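# Close the parts case and hold its spring latch with the key

### The arm

A 7-joint arm with a two-finger parallel gripper is mounted at the origin on the work surface. World frame = base frame: x ahead of the robot, y to its left, z up, the work surface at z = 0. Lengths are in m, angles in rad, forces in N, time in s.
With the tool pointing down it reaches from about 0.425 to 0.875 m from the base axis. Payload 4.7 kg.
Tool frame: the origin (TCP) lies between the finger pads; the fingertips stand 11 mm ahead of it and the grasp point (between the pads) lies 8 mm behind it; z points along the fingers, y is the line along which they close (so a half turn about z gives the same grasp; the last joint's range is limited). The gripper opens to 85 mm and grips with 20 to 120 N. Pads are 22 mm wide; open, the fingers measure 114 mm over their backs; the gripper's body (76 mm by 85 mm) begins 54 mm behind the grasp point. The pads swing forward as they close: fully open they stand 13 mm farther back than shut.
Start: joints at [1.141, 0.321, -0.07, 1.45, 0.023, 1.371, -0.057], TCP at [0.279, -0.587, 0.242] pointing down, gripper open.
Joint ranges: [-2.86, 2.86], [-0.3, 2.09], [-1.38, 1.24], [0.06, 2.45], [-1.56, 4.7], [0.09, 2.05], [-2.69, 2.69]. Speed limits (rad/s): [2.57, 2.57, 3.14, 3.14, 3.14, 3.14, 3.14].

### API

Orientations are given as a unit quaternion [w, x, y, z].
In Python, from plant import arm, grab_frame, search_frame, spot_point gives the robot as it stands. The module is installed in compiled form; this text tells all that it offers.
- The arm moves only by the tool send_rows, never from a script. Its argument "increments" is a list of rows, each a list of 7 numbers: the shift along the world's x, y, z in mm, then the turn, a rotation vector about the world's x, y, z in degrees, then the finger opening in mm, from 0 to 85.4. A call has 1 to 20 rows; each row shifts and turns the commanded pose from where the row before left it; what a row does not reach is not made up. A row lasts 1/8 s, in which the tool goes at most 62.5 mm and 10.7 degrees, less where a joint would pass 70% of its speed; a pose out of reach is approached as far as the arm can. A call is refused whole if a number of a shift passes 62.5 or a number of a turn 10.7, either way. A call with a gripper value outside its range is refused whole. The fingers move at their own pace and stop on an object; the grip force is fixed at half the most. Time passes only in rows, so rows that do not move let the fingers close. It gives the time, the measured TCP pose, the force, the opening and the grip force at its end, in the units of the state.
- arm.sense(): the state, without advancing time (a new reading comes with each control period).
- grab_frame(name): name is "scene" or "top"; returns a dict with "image" (420x560x3 uint8, red, green, blue), "fx", "fy", "cx", "cy" (pixels), "extrinsics" (4x4, takes a point from camera to world coordinates). Camera axes: x right, y up, looking along -z (the intrinsics and any distortion apply to the point x, -y, -z); pixel columns grow to the right and rows downward; lengths in m; the calibration is good to about 2 mm. A picture is of the moment at which its call begins. There is no depth.
- arm.hand_in(): hands the job in; it is judged then, once.
Trained networks look in a picture, given as the dict that the camera call returned (one of the last four; its "shot" number tells which), for a name from the list of things; names that differ only in an ending like _2 or _b are one class to them, and where a whole thing is asked for, a point or a joint stands for the part that bears it (a point fixed in the world has none). Each returns a list of dicts, best first, with "confidence" (0 to 1); they miss things now and then, are a little off and sometimes report something else, mostly with a low value. They report only what shows in the picture. A call takes as long as a camera call.
- search_frame(picture, thing): "position" ([row, column] in pixels, amid what is visible of it).
- spot_point(picture, thing): "position" ([row, column] in pixels: a listed point, or the origin of a listed thing).
The state is a dict: "t": time; "q": joint angles; "joint_velocities": joint speeds; "joint_torque": joint torques, N m; "eef_pos": TCP position; "tool_rot": TCP orientation; "contact_force": force on the tool from outside, world axes, zero at the start; "wrist_torque": the same for the moment, N m; "width": finger opening in m; "grip_force": force on a finger pad.
Only numpy, scipy, OpenCV 4.12 (cv2) and the standard library are available. Lean on these libraries where they do the work, as an engineer would, in place of code of your own. Each camera call takes 0.05 s, during which the arm holds its last target. There are 200 camera calls.

### The job

Lower the open lid of the parts case until it is fully closed, then take the flat key with the square head out of the wooden key stand and push it all the way into the lock on the case's front, wiggling it a little where the pins stick. Turn the key clockwise (seen from above) by its quarter turn to the stop, so that the latch arm lies over the lid, and finish while still gripping the key and holding it turned, because the latch springs back when it is let go. Turn the latch only with the key, and leave the round-headed key and the other things on the table where they are.

Things in the scene. Friction and masses are not known exactly. Their poses are not given: they have to be found in the camera images.
- case: Fixed grey parts case: open box 140 (x) x 240 (y) x 60 mm high with compartments of clips. Origin under the box's centre; x points away from the robot (yaw within 0.25 rad), z up. On the middle of its front (-x) face is the lock: a housing 54 x 54 mm, 70 mm high, centred 98 mm in front of the origin, a square brass plug 26 mm wide in its top.
- lid (a joint): Lid angle (rad): 0 closed, 0.85 to 1.3 at the start (free edge up, short of upright), limit 1.5. Flat slab 140 x 240 x 8 mm, 0.25 kg, grey frame, smoky window, no handle, hinged on the case's far (+x) upper rim. Stiff hinge: it stays at any angle; 4 N at the free edge pushes it down (more nearer the hinge). Closed, its top is 68 mm above the table.
- lid_hinge (a point): Middle of the lid's hinge line, on the far upper rim of the case, 60 mm above the table; the line runs along the case's y axis. Lid points lie up to 140 mm from it; the lid's underside passes through the line, its outer face is 8 mm farther out.
- lid_edge (a point): Middle of the lid's free edge, on its outer (upper) face, 140 mm from the hinge line; moves with the lid.
- keyhole (a point): Centre of the keyhole's mouth, top of the brass plug, 75.5 mm above the table; turns with the plug. z up, x along the slot (along case x at latch 0). Slot 14 x 7 mm, straight down, 45 mm. Two sticky sprung pins stand 3 mm out of its narrow ends, 11 mm deep at +x and 21 mm deep at -x: straight pushing takes 10 to 18 N, less if wiggled 0.08 rad in yaw.
- latch (a joint): Angle of plug and latch arm (rad): 0 at rest, grows clockwise seen from above, stop at 1.45. Steel arm 12 mm wide, reaches 50 mm from the axis, level with the plug's top; points along case +y at 0, over the lid's front edge when turned. Sprung back to 0 (0.04 Nm at 0, 0.12 Nm at the stop). The key has about 0.17 rad of play in the slot each way before it carries the plug.
- key: Key to use: loose, 40 g, upright in a stand slot. Origin: centre of its shoulder's underside; z up, x along blade width. Below: steel blade 12 (x) x 5 x 34 mm long, last 7 mm tapered to 6 x 2.4. Above: shoulder 20 x 11 x 6 mm, then a black square head 30 (x) x 10 mm, 6 to 42 mm above the origin. Fully in, the origin is at the keyhole point. Same after half a turn; fits either way.
- round_key: The other key in the stand, to be left alone: round shank 9 mm thick and a round black head (disc 36 mm across, 10 mm thick). Origin and axes as for the key.
- key_stand: Fixed wooden block 120 mm (x) by 50 mm (y), 45 mm high, left or right of the case. Origin under its centre. Two slots in its top, 32 mm either side of the centre along its x, 15 x 10 mm, long side along x, 40 mm deep, hold the two keys upright with their shoulders on the block's top; which key is in which slot varies.
- screwdriver: Loose screwdriver lying between the robot and the case; leave alone.
- jar: Loose closed jar, 52 mm across, 75 mm high; origin under its centre; leave alone.
- pulley: Loose grey plastic ring, 48 mm across, 12 mm high, lying flat; leave alone.
- bowl: Loose white bowl, 90 mm across, 40 mm high; leave alone.

How it is judged:
By the outcome, as a careful person would: the job done as asked, in the order asked, and still so for the second after the job is handed in, while the arm keeps its last pose, push and grip.
It also fails if it takes over 70 s, if anything falls off the work surface, if the arm or the gripper's body presses on something with over 40 N, if the wrist force passes 120 N, or if a joint passes its speed limit or range.

## Working session

There is one attempt and no reset: what is moved stays moved. The work goes in short steps, Python scripts to look and compute and a tool call to move; the robot and the scene stay as the last step left them, time stands still between calls to the robot, and variables do not carry over. Pictures are saved under pics/ and viewed, at most 10 in all, crops included, and the job is handed in when it is done.

Besides the shell and the picture viewer there is one more tool, called after "Call:" by a JSON object that holds its "op" and its "data", one argument or row to a line. send_rows: Moves the arm, as the interface text tells. Its arguments: {"type":"object","properties":{"increments":{"type":"array"}},"required":["increments"]}

```bash
mkdir -p pics; cat > h.py <<'E'
import numpy as np, cv2
from plant import arm, grab_frame, search_frame, spot_point
def ray(p,rc):
    E=np.array(p["extrinsics"]);d=np.array([(rc[1]-p["cx"])/p["fx"],-(rc[0]-p["cy"])/p["fy"],-1.])
    d=E[:3,:3]@d;return E[:3,3],d/np.linalg.norm(d)
def atz(p,rc,z):
    o,d=ray(p,rc);return o+d*(z-o[2])/d[2]
def tri(rs):
    A=np.zeros((3,3));b=np.zeros(3)
    for o,d in rs:
        M=np.eye(3)-np.outer(d,d);A+=M;b+=M@o
    X=np.linalg.solve(A,b)
    return X,[np.linalg.norm((np.eye(3)-np.outer(d,d))@(X-o)) for o,d in rs]
def proj(p,X):
    E=np.array(p["extrinsics"]);c=E[:3,:3].T@(np.array(X)-E[:3,3])
    return [p["cy"]-p["fy"]*c[1]/-c[2], p["cx"]+p["fx"]*c[0]/-c[2]]
def save(p,n): cv2.imwrite("pics/"+n,cv2.cvtColor(p["image"],cv2.COLOR_RGB2BGR))
E
python3 - <<'E'
from h import *
np.set_printoptions(precision=4,suppress=True)
S=grab_frame("scene");T=grab_frame("top");save(S,"s0.png");save(T,"t0.png")
print(S.keys(),T["extrinsics"],S["extrinsics"])
for n in ["case","lid_hinge","lid_edge","keyhole","key","round_key","key_stand","jar","bowl","pulley","screwdriver"]:
    a=spot_point(S,n)[:2];b=spot_point(T,n)[:2]
    print(n,[(np.round(x["position"]),round(x["confidence"],2)) for x in a],[(np.round(x["position"]),round(x["confidence"],2)) for x in b])
    if a and b: print("   ",*tri([ray(S,a[0]["position"]),ray(T,b[0]["position"])]))
print(arm.sense())
E
```

```text
dict_keys(['image', 'fx', 'fy', 'cx', 'cy', 'extrinsics', 'shot']) [[-0.0047  0.9927 -0.1203  0.3547]
 [-0.9997 -0.002   0.0223 -0.0442]
 [ 0.0219  0.1204  0.9925  1.6096]
 [ 0.      0.      0.      1.    ]] [[ 0.88   -0.4088  0.2418  0.8121]
 [ 0.4748  0.7453 -0.4681 -0.6245]
 [ 0.0111  0.5267  0.85    1.1131]
 [ 0.      0.      0.      1.    ]]
case [(array([213., 316.]), 0.9)] [(array([190., 243.]), 0.64)]
    [ 0.6009  0.0278 -0.0044] [np.float64(0.0020193716807392604), np.float64(0.0020193716807393536)]
lid_hinge [(array([215., 338.]), 0.97), (array([212., 316.]), 0.53)] [(array([160., 245.]), 0.58)]
    [0.6762 0.0136 0.0678] [np.float64(0.006711703831579574), np.float64(0.006711703831579616)]
lid_edge [(array([180., 336.]), 0.59), (array([330., 276.]), 0.26)] [(array([162., 242.]), 0.93)]
    [0.6458 0.019  0.1981] [np.float64(0.0010003199475038533), np.float64(0.001000319947503959)]
keyhole [(array([181., 288.]), 0.68), (array([299., 221.]), 0.64)] [(array([215., 242.]), 0.5)]
    [0.5109 0.0241 0.0949] [np.float64(0.0024973019227575084), np.float64(0.0024973019227575496)]
ke
[... 1150 characters left out ...]
 (array([214., 318.]), 0.59)] [(array([264., 276.]), 0.79)]
    [ 0.3657 -0.0779 -0.0043] [np.float64(0.0020393770300026173), np.float64(0.0020393770300026945)]
{'t': 1.2, 'q': array([ 1.1411,  0.321 , -0.0701,  1.4505,  0.0226,  1.3708, -0.0569]), 'joint_velocities': array([-0.0025, -0.0015, -0.0002,  0.    ,  0.0005, -0.0008, -0.0003]), 'joint_torque': array([  0.0003, -49.3404,  -0.3817, -31.4572,   0.0131,   0.0015,
        -0.    ]), 'eef_pos': array([ 0.2791, -0.5871,  0.2423]), 'tool_rot': array([ 0.0001,  0.9755,  0.2201, -0.    ]), 'contact_force': array([-0.7668,  0.1531, -0.5439]), 'wrist_torque': array([ 0.0363, -0.0167,  0.0048]), 'grip_force': 0.0, 'width': 0.08560252353692294}
```

```bash
python3 - <<'E'
import cv2,numpy as np
s=cv2.imread("pics/s0.png");t=cv2.imread("pics/t0.png")
cv2.imwrite("pics/c0.png",np.hstack([cv2.resize(s[90:410,170:420],None,fx=1.6,fy=1.6),cv2.resize(t[110:270,200:400],None,fx=2,fy=3.2)[:, :400]]))
a=cv2.resize(s[250:340,170:290],None,fx=5,fy=5,interpolation=cv2.INTER_CUBIC)
cv2.imwrite("pics/c1.png",a)
cv2.imwrite("pics/c2.png",cv2.resize(t[140:260,210:400],None,fx=4.2,fy=4.2,interpolation=cv2.INTER_CUBIC))
E
```

```text
(no output)
```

View pics/s0.png

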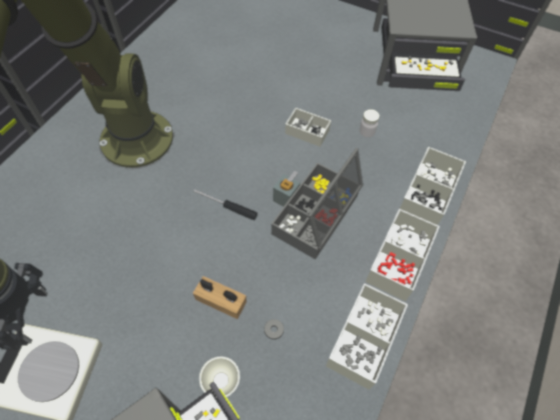

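View pics/c2.png

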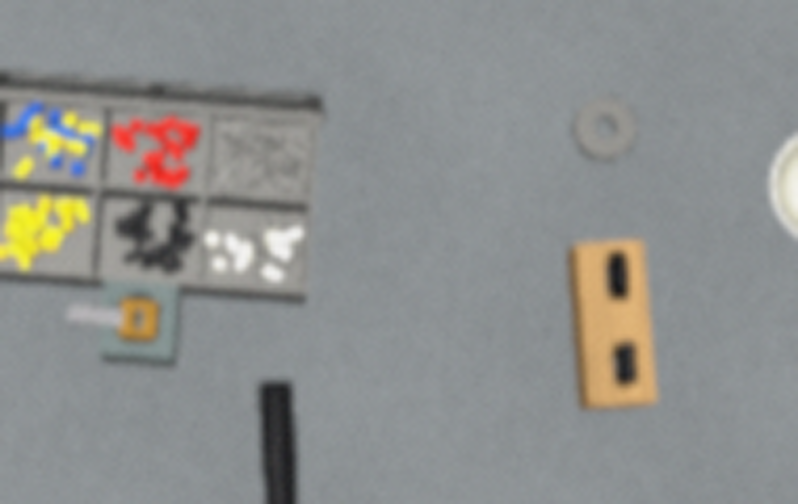

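View pics/c1.png

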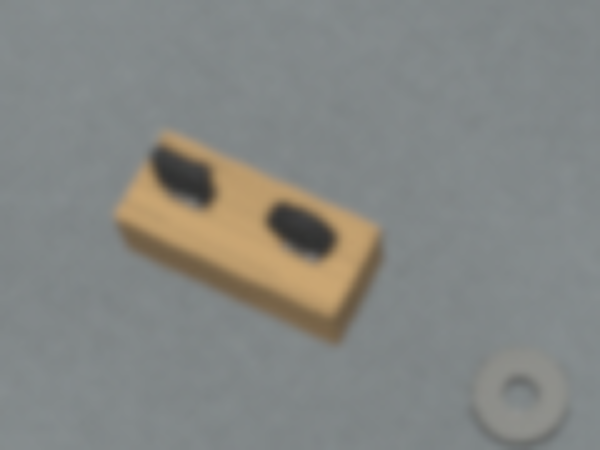

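The stand is at scene pixel (298,220). The square-headed key is in its near slot, scene (287,207), and the round key is in the far one, (296,230). The lid is nearly upright. The brass plug is at top-crop (140,320), which is top pixel (216,243). Next I'll refine the poses by fitting model edges.

```bash
cat > fit.py <<'E'
from h import *
from scipy.optimize import minimize
from scipy.ndimage import map_coordinates
def rect(x0,x1,y0,y1,z): 
    c=[(x0,y0,z),(x1,y0,z),(x1,y1,z),(x0,y1,z)];return [(c[i],c[(i+1)%4]) for i in range(4)]
STAND=rect(-.06,.06,-.025,.025,.045)
CASE=rect(-.013-.098,.013-.098,-.013,.013,.0755)+rect(-.125,-.071,-.027,.027,.07)[:1]+rect(-.125,-.071,-.027,.027,.07)[2:]+[((-.07,-.12,.06),(-.07,-.03,.06)),((-.07,.03,.06),(-.07,.12,.06)),((-.07,-.12,.06),(.05,-.12,.06)),((-.07,-.12,.06),(-.07,-.12,0))]
def grad(im):
    g=np.zeros(im.shape[:2])
    for k in range(3):
        f=cv2.GaussianBlur(im[:,:,k].astype(np.float32),(0,0),1.0)
        g+=np.hypot(cv2.Sobel(f,cv2.CV_32F,1,0),cv2.Sobel(f,cv2.CV_32F,0,1))
    return np.sqrt(g)
def score(v,edges,pg):
    x,y,a=v;R=np.array([[np.cos(a),-np.sin(a),0],[np.sin(a),np.cos(a),0],[0,0,1]])
    s=0
    for p,g in pg:
        for A,B in edges:
            A=np.array(A);B=np.array(B);L=np.linalg.norm(B-A)
            P=[proj(p,R@(A+(B-A)*t)+[x,y,0]) for t in np.linspace(.05,.95,max(6,int(L/.004)))]
            s+=map_coordinates(g,np.array(P).T,order=1).sum()
    return -s
def fit(v0,edges,ps):
    pg=[(p,grad(p["image"])) for p in ps];best=None
    for da in (-.08,0,.08):
      for dx in (-.006,0,.006):
        for dy in (-.006,0,.006):
          r=minimize(score,[v0[0]+dx,v0[1]+dy,v0[2]+da],args=(edges,pg),method="Nelder-Mead",options=dict(initial_simplex=np.array([[v0[0]+dx,v0[1]+dy,v0[2]+da]]*4)+np.array([[0,0,0],[.004,0,0],[0,.004,0],[0,0,.05]]),xatol=1e-4))
          if best is None or r.fun<best.fun: best=r
    return best.x,best.fun
E
python3 - <<'E'
from fit import *
np.set_printoptions(precision=4,suppress=True)
S=grab_frame("scene");T=grab_frame("top")
import pickle;pickle.dump((S,T),open("f0.pkl","wb"))
for ps,n in (([S],"S"),([T],"T"),([S,T],"ST")):
    v,f=fit([.51,-.317,-.06],STAND,ps);c,s=np.cos(v[2]),np.sin(v[2]);print(n,"stand",v,f,"key",v[0]-.032*c,v[1]-.032*s)
    v,f=fit([.609,.02,-.06],CASE,ps);c,s=np.cos(v[2]),np.sin(v[2]);print(n,"case",v,f,"hole",v[0]-.098*c,v[1]-.098*s,"hinge",v[0]+.07*c,v[1]+.07*s)
for p in (S,T): print([proj(p,[0,0,0])])
# brass centroid triangulation
rs=[]
for p in (S,T):
    h=cv2.cvtColor(p["image"],cv2.COLOR_RGB2HSV);m=((h[:,:,0]>10)&(h[:,:,0]<24)&(h[:,:,1]>120)).astype(np.uint8)
    r0,c0=map(int,proj(p,[.51,.024,.0755]));w=np.zeros_like(m);w[r0-10:r0+10,c0-10:c0+10]=1;m=m*w
    pts=np.argwhere(m)[:,::-1].astype(np.float32);hu=cv2.moments(cv2.convexHull(pts))
    rc=(hu["m01"]/hu["m00"],hu["m10"]/hu["m00"]);print(len(pts),rc);rs.append(ray(p,rc));print(atz(p,rc,.0755))
print(tri(rs))
E
```

```text
S stand [ 0.5059 -0.3194  0.0606] -1404.5572249632905 key 0.4739138690800778 -0.32134073428252496
S case [ 0.6086  0.0199 -0.0753] -2407.420997281521 hole 0.5108605059691754 0.027224970223243466 hinge 0.678384751984733 0.014590612427180745
T stand [ 0.5088 -0.3257  0.0623] -1485.6613375374445 key 0.4768752574421469 -0.3276800330400164
T case [ 0.6253  0.028  -0.1578] -2347.2667504266487 hole 0.5284757518229904 0.04341346146175748 hinge 0.6943877997650107 0.0170090613041184
ST stand [ 0.5069 -0.3277  0.0446] -2674.9459675542325 key 0.4749231275334018 -0.32909076016751126
ST case [ 0.6534  0.0075 -0.4075] -4744.243876732096 hole 0.5634147778664953 0.04632575708890014 hinge 0.7176580084229582 -0.020255214873859784
[[np.float64(139.4088575585687), np.float64(136.51091495106937)]]
[[np.float64(384.9562355892798), np.float64(250.82158627497745)]]
70 (184.25895316804406, 286.13774104683193)
[0.5074 0.0266 0.0755]
61 (215.5, 242.5)
[0.5093 0.0236 0.0755]
(array([0.5088, 0.0234, 0.0804]), [np.float64(8.328170964391186e-05), np.float64(8.328170964389262e-05)])
```

```bash
cat > sil.py <<'E'
from h import *
from scipy.optimize import minimize
def box(x0,x1,y0,y1,z0,z1): return np.array([(x,y,z) for x in(x0,x1) for y in(y0,y1) for z in(z0,z1)])
def silfit(p,mask,B,v0,dims=3,free=None,K=8):
    # compare antialiased hull with mask
    r,c=np.nonzero(mask);r0,r1,c0,c1=r.min()-8,r.max()+9,c.min()-8,c.max()+9
    m=cv2.resize(mask[r0:r1,c0:c1].astype(np.float32),None,fx=K,fy=K,interpolation=cv2.INTER_LINEAR)>.5
    def f(v):
        a=v[2];R=np.array([[np.cos(a),-np.sin(a),0],[np.sin(a),np.cos(a),0],[0,0,1]])
        P=np.array([proj(p,R@b+[v[0],v[1],0]) for b in B])
        q=np.stack([(P[:,1]-c0+.5)*K,(P[:,0]-r0+.5)*K],1).astype(np.float32)
        h=np.zeros(m.shape,np.uint8);cv2.fillConvexPoly(h,np.round(cv2.convexHull(q)*16).astype(np.int32),1,shift=4)
        return ((h>0)!=m).sum()/m.sum()
    r=minimize(f,v0,method="Nelder-Mead",options=dict(initial_simplex=np.array([v0]*4)+np.array([[-.003,-.003,-.03],[.006,0,0],[0,.006,0],[0,0,.1]]),xatol=1e-5,fatol=1e-5))
    return r.x,r.fun
def hullmask(m):
    n,l,st,_=cv2.connectedComponentsWithStats(m.astype(np.uint8));k=1+np.argmax(st[1:,4])
    pts=np.argwhere(l==k)[:,::-1].astype(np.int32);o=np.zeros(m.shape,np.uint8);cv2.fillConvexPoly(o,cv2.convexHull(pts),1);return o
def brassmask(p,X,w,lo,hi,s):
    h=cv2.cvtColor(p["image"],cv2.COLOR_RGB2HSV);m=((h[:,:,0]>=lo)&(h[:,:,0]<=hi)&(h[:,:,1]>s))
    r0,c0=map(int,proj(p,X));k=np.zeros(m.shape,bool);k[r0-w:r0+w,c0-w:c0+w]=1;return m&k
E
python3 - <<'E'
from sil import *
import pickle
np.set_printoptions(precision=4,suppress=True)
S,T=pickle.load(open("f0.pkl","rb"))
for n,p in (("S",S),("T",T)):
    h=cv2.cvtColor(p["image"],cv2.COLOR_RGB2HSV)
    r,c=map(int,proj(p,[.509,-.32,.045]));print(h[r,c],[h[int(a),int(b)] for a,b in [proj(p,[.509,-.25,0]),proj(p,[.486,.018,.07]),proj(p,[.485,.035,.07])]])
    m=hullmask(brassmask(p,[.509,-.322,.03],32,8,25,75))
    v,f=silfit(p,m,box(-.06,.06,-.025,.025,0,.045),[.509,-.322,.05]);print(n,"stand",m.sum(),v,f,"key",v[0]-.032*np.cos(v[2]),v[1]-.032*np.sin(v[2]))
    m=hullmask(brassmask(p,[.509,.024,.075],10,8,25,75))
    v,f=silfit(p,m,box(-.013,.013,-.013,.013,.07,.0755),[.509,.024,-.06]);print(n,"plug",m.sum(),v,f)
E
```

```text
[ 18 108 193] [array([ 90,  13, 134], dtype=uint8), array([ 85,  22, 137], dtype=uint8), array([ 85,  23, 136], dtype=uint8)]
S stand 1217 [ 0.5037 -0.3185  0.0486] 0.05392736052604541 key 0.4717562863002996 -0.32008636045351224
S plug 102 [ 0.5074  0.0282 -0.0058] 0.17604551045510455
[ 17 117 216] [array([ 95,  11, 144], dtype=uint8), array([ 86,  25, 144], dtype=uint8), array([ 85,  24, 141], dtype=uint8)]
T stand 717 [ 0.5098 -0.3258  0.0537] 0.048447584161869874 key 0.47785676590653986 -0.32756783801473977
T plug 93 [ 0.5096  0.023  -0.04  ] 0.15941295546558704
```

Call:
{"op": "send_rows", "data": {
  "increments": [
    [10, 10, 25, 0, 0, 10, 0],
    [20, 20, 25, 0, 0, 10, 0],
    [30, 38, 0, 0, 0, 10, 0],
    [31, 41, 0, 0, 0, 10, 0],
    [31, 41, 0, 0, 0, 10, 0],
    [31, 41, 0, 0, 0, 10, 0],
    [31, 41, 0, 0, 0, 10, 0],
    [31, 41, 0, 0, 0, 10, 0],
    [31, 41, 0, 0, 0, 10, 0],
    [31, 41, 0, 0, 0, 10, 0],
    [31, 41, 0, 0, 0, 10, 0],
    [31, 41, 0, 0, 0, 10, 0],
    [31, 41, 0, 0, 0, 10, 0],
    [31, 41, 0, 0, 0, 10, 0],
    [31, 41, 0, 0, 0, 10, 0],
    [31, 41, 0, 0, 0, 0, 0],
    [0, 0, 0, 0, 0, 0, 0]
  ]
}}

```text
t: 3.42
eef_pos: [0.7425, 0.0205, 0.2905]
tool_rot: [-0.001, 0.036, 0.999, 0.002]
contact_force: [-0.8, 0.4, -0.0]
width: -0.0004
grip_force: 0.0
```

Call:
{"op": "send_rows", "data": {
  "increments": [
    [0, 0, -36, 0, 0, 0, 0],
    [0, 0, -36, 0, 0, 0, 0],
    [0, 0, -34, 0, 0, 0, 0],
    [-20, 0, 0, 0, 0, 0, 0],
    [-20, 0, 0, 0, 0, 0, 0],
    [-15, 0, 0, 0, 0, 0, 0],
    [-10, 0, 0, 0, 0, 0, 0],
    [-8, 0, 0, 0, 0, 0, 0],
    [-6, 0, 0, 0, 0, 0, 0],
    [-5, 0, 0, 0, 0, 0, 0],
    [0, 0, 0, 0, 0, 0, 0]
  ]
}}

```text
t: 4.8
eef_pos: [0.658, 0.0139, 0.1864]
tool_rot: [0.0, 0.04, 0.999, -0.0]
contact_force: [0.2, 1.3, -0.4]
width: 0.0004
grip_force: 0.0
```

Call:
{"op": "send_rows", "data": {
  "increments": [
    [-8, 0, -3, 0, 0, 0, 0],
    [-8, 0, -5, 0, 0, 0, 0],
    [-9, 0, -6, 0, 0, 0, 0],
    [-9, 0, -7, 0, 0, 0, 0],
    [0, 0, 0, 0, 0, 0, 0]
  ]
}}

```text
t: 5.42
eef_pos: [0.6222, 0.0137, 0.164]
tool_rot: [-0.002, 0.04, 0.999, -0.0]
contact_force: [0.4, -0.3, 0.2]
width: -0.0003
grip_force: 0.0
```

```bash
python3 - <<'E'
from h import *
S=grab_frame("scene");save(S,"s1.png")
cv2.imwrite("pics/s1c.png",cv2.resize(S["image"][120:280,230:420,::-1],None,fx=3,fy=3,interpolation=cv2.INTER_CUBIC))
E
```

```text
(no output)
```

View pics/s1c.png

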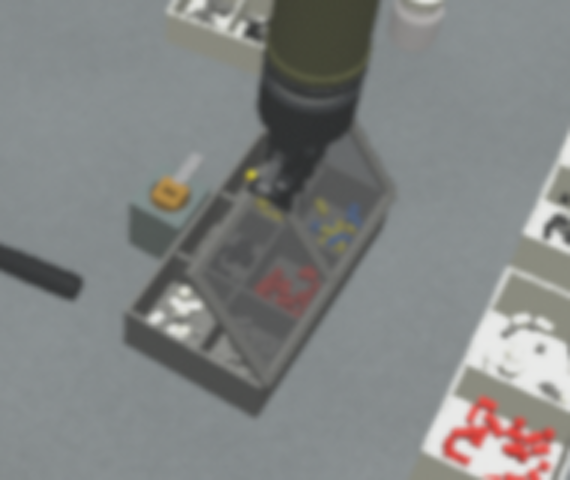

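The lid follows the fingertips: its free edge now runs through crop (195,265). I'll continue along the arc.

Call:
{"op": "send_rows", "data": {
  "increments": [
    [-8, 0, -7, 0, 0, 0, 0],
    [-8, 0, -8, 0, 0, 0, 0],
    [-7, 0, -9, 0, 0, 0, 0],
    [-6, 0, -9, 0, 0, 0, 0],
    [-5, 0, -10, 0, 0, 0, 0],
    [-5, 0, -10, 0, 0, 0, 0],
    [-4, 0, -12, 0, 0, 0, 0],
    [-3, 0, -10, 0, 0, 0, 0],
    [-1, 0, -6, 0, 0, 0, 0],
    [0, 0, -4, 0, 0, 0, 0],
    [0, 0, -2, 0, 0, 0, 0],
    [0, 0, 0, 0, 0, 0, 0]
  ]
}}

```text
t: 6.98
eef_pos: [0.5764, 0.0138, 0.0791]
tool_rot: [-0.001, 0.04, 0.999, -0.001]
contact_force: [-4.9, 0.6, 8.0]
width: -0.0004
grip_force: 4.1
```

Call:
{"op": "send_rows", "data": {
  "increments": [
    [0, 0, -2, 0, 0, 0, 0],
    [0, 0, -2, 0, 0, 0, 0],
    [0, 0, 0, 0, 0, 0, 0]
  ]
}}

```text
t: 7.35
eef_pos: [0.5765, 0.0138, 0.0788]
tool_rot: [-0.001, 0.04, 0.999, -0.002]
contact_force: [-13.8, -0.7, 32.5]
width: -0.0001
grip_force: 16.3
```

Call:
{"op": "send_rows", "data": {
  "increments": [
    [0, 0, 30, 0, 0, 0, 0],
    [0, 0, 40, 0, 0, 0, 0],
    [0, 0, 40, 0, 0, 0, 0],
    [-10, -34, 10, 0, 0, 1, 0],
    [-12, -42, 0, 0, 0, 1, 0],
    [-12, -42, 0, 0, 0, 1, 0],
    [-12, -42, 0, 0, 0, 1, 0],
    [-12, -42, 0, 0, 0, 1, 0],
    [-12, -42, 0, 0, 0, 1, 0],
    [-12, -42, 0, 0, 0, 1, 0],
    [-10, -34, 0, 0, 0, 0.4, 0],
    [-9, -20, -30, 0, 0, 0, 0],
    [0, 0, -20, 0, 0, 0, 0],
    [0, 0, 0, 0, 0, 0, 0]
  ]
}}

```text
t: 9.1
eef_pos: [0.4754, -0.3241, 0.1424]
tool_rot: [-0.001, -0.025, 1.0, 0.002]
contact_force: [0.1, 0.9, 0.3]
width: 0.0001
grip_force: 0.0
```

```bash
python3 - <<'E'
from sil import *
import pickle
np.set_printoptions(precision=4,suppress=True)
S=grab_frame("scene");T=grab_frame("top");pickle.dump((S,T),open("f1.pkl","wb"))
a=arm.sense();print(a["eef_pos"],a["tool_rot"])
tip=a["eef_pos"]-[0,0,.011]
o=[]
for n,p in (("S",S),("T",T)):
    r,c=proj(p,tip);print(n,"tip px",r,c,"key head top px T-est",proj(p,[.4778,-.3276,.087]),"S-est",proj(p,[.4717,-.320,.087]))
    r0,c0=int(r)-36,int(c)-30;o.append(cv2.resize(p["image"][r0:r0+60,c0:c0+60,::-1],None,fx=6.6,fy=6.6,interpolation=cv2.INTER_CUBIC));print(r0,c0)
cv2.imwrite("pics/k1.png",np.hstack(o))
S1=spot_point(S,"lid_edge");print([ (x["position"],x["confidence"]) for x in S1[:2]])
for n,p in (("S",S),("T",T)):
    m=hullmask(brassmask(p,[.509,.024,.075],10,8,25,75))
    v,f=silfit(p,m,box(-.013,.013,-.013,.013,.07,.0755),[.509,.024,-.06]);print(n,"plug",m.sum(),v,f)
E
```

```text
[ 0.4772 -0.3245  0.1448] [ 0.0003 -0.0259  0.9997  0.0002]
S tip px 275.6525221826783 203.6795310981378 key head top px T-est [np.float64(284.7982318653022), np.float64(205.57621932411408)] S-est [np.float64(281.00358308540285), np.float64(205.1540938239106)]
239 173
T tip px 224.1987902342283 361.6724461997998 key head top px T-est [np.float64(225.2839349029631), np.float64(359.7756076899012)] S-est [np.float64(227.32551709717546), np.float64(357.2942352706481)]
188 331
[([189.4, 293.0], 0.89), ([205.8, 228.0], 0.27)]
S plug 102 [ 0.5074  0.0282 -0.0058] 0.17604551045510455
T plug 93 [ 0.5096  0.023  -0.04  ] 0.15941295546558704
```

View pics/k1.png

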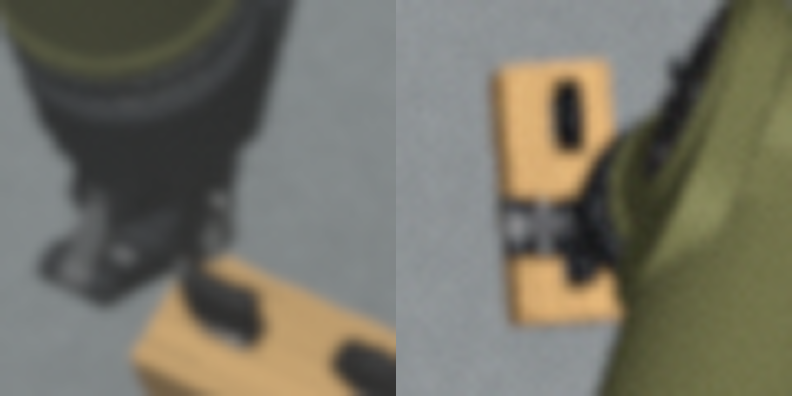

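T shows the stand's true outline. S loses the shaded lower sides, so it reads biased away from the camera. I'll trust T, line up over the key with open fingers and check.

Call:
{"op": "send_rows", "data": {
  "increments": [
    [0, -3, 0, 0, 0, 0, 50],
    [0, 0, -10, 0, 0, 0, 50],
    [0, 0, -10, 0, 0, 0, 50],
    [0, 0, -10, 0, 0, 0, 50],
    [0, 0, -4, 0, 0, 0, 50],
    [0, 0, 0, 0, 0, 0, 50]
  ]
}}

```text
t: 10.0
eef_pos: [0.4759, -0.3288, 0.1098]
tool_rot: [-0.0, -0.025, 1.0, 0.0]
contact_force: [0.4, -0.5, 0.5]
width: 0.0499
grip_force: 0.0
```

```bash
python3 - <<'E'
from h import *
import pickle
S=grab_frame("scene");a=arm.sense();print(a["eef_pos"],a["tool_rot"],a["width"])
pickle.dump(S,open("f2.pkl","wb"))
im=cv2.resize(S["image"][235:315,165:265,::-1],None,fx=7,fy=7,interpolation=cv2.INTER_CUBIC)
K=np.array(a["eef_pos"])
def dot(X,col):
    r,c=proj(S,X);cv2.circle(im,(int((c-165+.5)*7),int((r-235+.5)*7)),3,col,-1)
dot(K,(0,0,255))
for y in(-.03,.03): dot(K+[0,y,0],(0,255,0))
for x in(-.015,.015): dot([.4775+x,-.3275+.055*x,.087],(255,0,0)) # T estimate, head top
cv2.imwrite("pics/k2.png",im)
E
```

```text
[ 0.47616647 -0.32900567  0.11028686] [ 3.42194738e-05 -2.47331823e-02  9.99694082e-01  1.01182512e-04] 0.05018174681685354
```

View pics/k2.png

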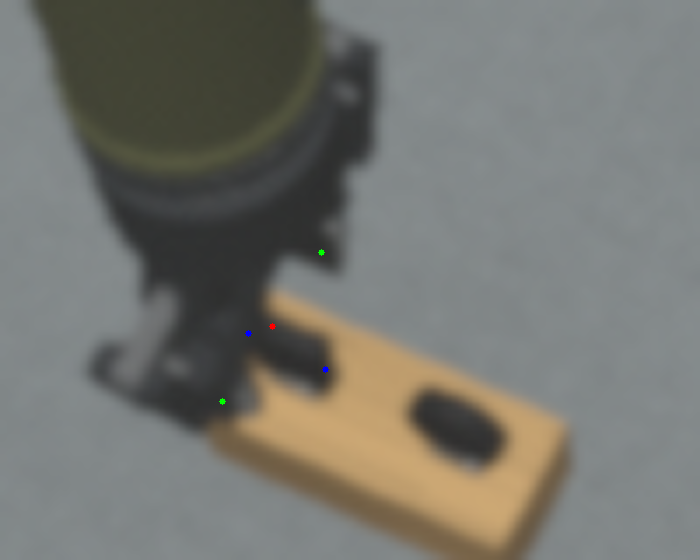

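The fingers straddle the square head (head at ~(298,350), finger tips at (255,400) and (338,268)), and the T estimate agrees to within a few mm. I'll descend and grasp.

Call:
{"op": "send_rows", "data": {
  "increments": [
    [1, 1, -12, 0, 0, 0, 50],
    [0, 0, -12, 0, 0, 0, 50],
    [0, 0, -12, 0, 0, 0, 50],
    [0, 0, -8, 0, 0, 0, 50],
    [0, 0, 0, 0, 0, 0, 30],
    [0, 0, 0, 0, 0, 0, 20],
    [0, 0, 0, 0, 0, 0, 0],
    [0, 0, 0, 0, 0, 0, 0],
    [0, 0, 0, 0, 0, 0, 0],
    [0, 0, 0, 0, 0, 0, 0],
    [0, 0, 0, 0, 0, 0, 0]
  ]
}}

```text
t: 11.42
eef_pos: [0.4774, -0.3266, 0.0666]
tool_rot: [0.0, -0.025, 1.0, 0.001]
contact_force: [-0.5, 4.9, 2.9]
width: 0.0089
grip_force: 60.9
```

Call:
{"op": "send_rows", "data": {
  "increments": [
    [0, 1, 3, 0, 0, 0, 0],
    [0, 0, 8, 0, 0, 0, 0],
    [0, 0, 10, 0, 0, 0, 0],
    [0, 0, 12, 0, 0, 0, 0],
    [0, 0, 15, 0, 0, 0, 0],
    [0, 0, 20, 0, 0, 0, 0],
    [0, 0, 25, 0, 0, 0, 0],
    [0, 0, 0, 0, 0, 0, 0]
  ]
}}

```text
t: 12.42
eef_pos: [0.4787, -0.3284, 0.1628]
tool_rot: [0.002, -0.024, 1.0, -0.002]
contact_force: [0.5, -0.8, -0.3]
width: 0.0091
grip_force: 60.5
```

```bash
python3 - <<'E'
from h import *
S=grab_frame("scene");T=grab_frame("top");a=arm.sense();print(a["eef_pos"],a["tool_rot"],a["width"])
K=a["eef_pos"]
o=[]
for p in (S,T):
    r,c=proj(p,K-[0,0,.03]);r0,c0=int(r)-25,int(c)-25
    o.append(cv2.resize(p["image"][r0:r0+50,c0:c0+50,::-1],None,fx=8,fy=8,interpolation=cv2.INTER_CUBIC));print(r0,c0)
    for X in (K-[0,0,.0206],K-[0,0,.0546]):
        rr,cc=proj(p,X);cv2.circle(o[-1],(int((cc-c0+.5)*8),int((rr-r0+.5)*8)),3,(0,0,255),-1)
cv2.imwrite("pics/k3.png",np.hstack(o))
E
```

```text
[ 0.47710343 -0.32742004  0.15987286] [ 2.73744732e-04 -2.45565344e-02  9.99698292e-01 -4.76577912e-04] 0.00948042374004371
252 178
199 337
```

View pics/k3.png

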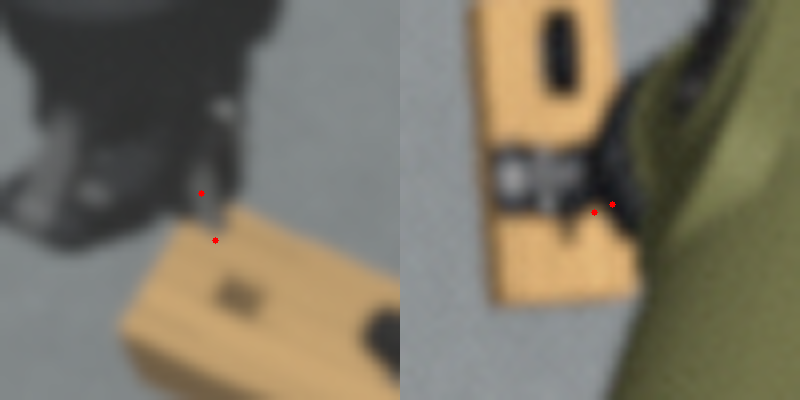

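```bash
python3 - <<'E'
from fit import *
import pickle
np.set_printoptions(precision=4,suppress=True)
S,T=pickle.load(open("f1.pkl","rb"))
LID=rect(-.07,.07,-.12,.12,.068)
H=[((-.125,-.027,.07),(-.125,.027,.07)),((-.125,-.027,.07),(-.075,-.027,.07))]
P=rect(-.111,-.085,-.013,.013,.0755)
for n,p in (("S",S),("T",T)):
  for en,e in (("lid",LID),("lid+H+P",LID+H+P)):
    v,f=fit([.608,.019,-.065],e,[p]);print(n,en,v,f,"hole",v[0]-.098*np.cos(v[2]),v[1]-.098*np.sin(v[2]))
print("S slot",atz(S,(289.2,208),.045))
m=np.array(S["image"][178:191,279:294]).astype(int);print((m[:,:,0]-m[:,:,2]))
m=np.array(T["image"][209:223,236:250]).astype(int);print((m[:,:,0]-m[:,:,2]))
E
```

```text
S lid [ 0.6151  0.0179 -0.0731] -2744.2626935725725 hole 0.5173231983202774 0.025019244974434467
S lid+H+P [ 0.615   0.0182 -0.0747] -3400.526332898435 hole 0.5172537922099969 0.02550493559494835
T lid [ 0.5975  0.0177 -0.0776] -2435.948880724967 hole 0.4998364070950021 0.025317286596069008
T lid+H+P [ 0.5977  0.0181 -0.0785] -3084.8550818025883 hole 0.5000317103239458 0.025747615728750273
S slot [ 0.4756 -0.3223  0.045 ]
[[ -8 -10 -11  -9  -2  11  21  17   6  -1  -2  -2  -2  -2  -3]
 [ -9 -10 -10  -2  17  44  63  56  32  11   3   0  -2  -2  -5]
 [-10 -10  -4  14  44  76  90  84  61  36  20  11   5  -1  -7]
 [-10  -6   9  41  73  91  94  93  85  70  56  44  31  15  -2]
 [ -8   4  33  68  87  88  82  85  91  92  88  82  69  43  11]
 [ -3  20  59  86  92  83  71  72  80  89  97  98  86  56  17]
 [  2  36  76  96  97  90  79  72  71  82  94  96  83  51  13]
 [  3  37  74  93  98  98  94  86  83  87  92  88  68  36   7]
 [  1  25  57  77  89  94  97  97  96  95  91  75  52  25   3]
 [ -2  14  36  55  68  78  88  93  96  94  81  61  38  16  -2]
 [ -8   2  17  36  49  59  68  75  82  79  6
[... 272 characters left out ...]
6  16  57  79  81  80  80  71  58  39  16  -4 -11]
 [ -9  -3  34  90 119 121 112 109 112 108  89  46   4 -12]
 [ -6   2  31  84 122 121  98  91 111 127 117  64   8 -11]
 [ -4   0  21  73 115 108  67  58  94 127 120  64   6 -13]
 [ -3   0  21  70 113 100  47  40  88 127 118  58   2 -13]
 [ -2   3  26  76 114  96  42  39  90 126 116  53  -1 -12]
 [ -4   7  41  90 121 103  58  58 101 129 115  50  -2 -12]
 [ -6  14  58 105 126 113  89  89 115 131 109  45  -4 -12]
 [-10  10  53  93 111 110 103 107 118 119  90  34  -7 -13]
 [-13  -2  21  48  65  68  71  79  82  76  52  14 -11 -13]
 [-13 -10  -6   8  14  18  18  21  23  18  10  -5 -10 -13]
 [-13 -13 -13  -9  -7  -6  -8  -7  -6  -7  -9 -11 -11 -14]]
```

Call:
{"op": "send_rows", "data": {
  "increments": [
    [0, 5, 0, 0, 0, 0, 0],
    [0, 15, 0, 0, 0, -0.6, 0],
    [3, 30, 0, 0, 0, -0.6, 0],
    [3, 30, 0, 0, 0, -0.6, 0],
    [4, 40, 0, 0, 0, -0.6, 0],
    [4, 40, 0, 0, 0, -0.6, 0],
    [4, 40, 0, 0, 0, -0.6, 0],
    [4, 40, 0, 0, 0, -0.6, 0],
    [4, 40, 0, 0, 0, -0.6, 0],
    [3, 30, 0, 0, 0, -0.6, 0],
    [2, 20, 0, 0, 0, -0.6, 0],
    [1, 15, 0, 0, 0, -0.4, 0],
    [0, 7, 0, 0, 0, 0, 0],
    [0, 0, -10, 0, 0, 0, 0],
    [0, 0, -5, 0, 0, 0, 0],
    [0, 0, 0, 0, 0, 0, 0]
  ]
}}

```text
t: 14.52
eef_pos: [0.5085, 0.0242, 0.1435]
tool_rot: [-0.001, 0.032, 0.999, 0.0]
contact_force: [-0.4, 0.4, 0.2]
width: 0.0092
grip_force: 60.4
```

```bash
python3 - <<'E'
from h import *
S=grab_frame("scene");T=grab_frame("top");a=arm.sense();K=a["eef_pos"];print(K,a["tool_rot"])
o=[]
for p in (S,T):
    r,c=proj(p,K-[0,0,.05]);r0,c0=int(r)-20,int(c)-20
    o.append(cv2.resize(p["image"][r0:r0+40,c0:c0+40,::-1],None,fx=10,fy=10,interpolation=cv2.INTER_CUBIC));print(r0,c0)
    for X,col in ((K-[0,0,.0216],(0,0,255)),(K-[0,0,.0556],(0,0,255))):
        rr,cc=proj(p,X);cv2.circle(o[-1],(int((cc-c0+.5)*10),int((rr-r0+.5)*10)),3,col,-1)
cv2.imwrite("pics/k4.png",np.hstack(o))
E
```

```text
[0.50901926 0.02445439 0.14419322] [-1.66055909e-04  3.16056808e-02  9.99500398e-01  8.59007612e-05]
161 266
194 221
```

View pics/k4.png

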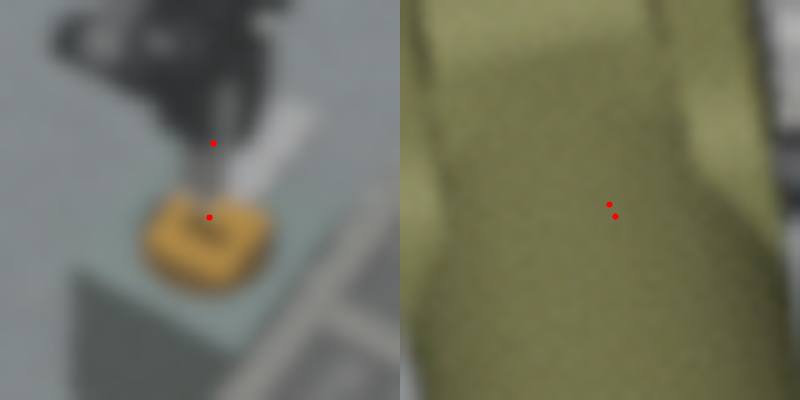

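In S the slot centre is at crop (207,230). The blade comes down at column 205 with its tip at about (204,212), 13 mm above the mouth. That means moving about +2 mm in y, and then I'll lower to feel for the mouth.

Call:
{"op": "send_rows", "data": {
  "increments": [
    [0, 2, 0, 0, 0, -0.7, 0],
    [0, 0, -4, 0, 0, 0, 0],
    [0, 0, -4, 0, 0, 0, 0],
    [0, 0, -3, 0, 0, 0, 0],
    [0, 0, -2, 0, 0, 0, 0],
    [0, 0, -2, 0, 0, 0, 0],
    [0, 0, -2, 0, 0, 0, 0],
    [0, 0, 0, 0, 0, 0, 0]
  ]
}}

```text
t: 15.62
eef_pos: [0.509, 0.0269, 0.1272]
tool_rot: [-0.0, 0.037, 0.999, 0.0]
contact_force: [0.2, 0.1, -0.5]
width: 0.0089
grip_force: 60.4
```

Call:
{"op": "send_rows", "data": {
  "increments": [
    [0, 0, -2, 0, 0, 0, 0],
    [0, 0, -2, 0, 0, 0, 0],
    [0, 0, -1, 0, 0, 0, 0],
    [0, 0, 0, 0, 0, 0, 0]
  ]
}}

```text
t: 16.12
eef_pos: [0.509, 0.0269, 0.1222]
tool_rot: [-0.0, 0.037, 0.999, 0.0]
contact_force: [0.2, 0.0, -0.4]
width: 0.0093
grip_force: 60.4
```

Call:
{"op": "send_rows", "data": {
  "increments": [
    [0, 0, -2, 0, 0, 0, 0],
    [0, 0, -1, 0, 0, 4, 0],
    [0, 0, -1, 0, 0, -4, 0],
    [0, 0, -1, 0, 0, -4, 0],
    [0, 0, -1, 0, 0, 4, 0],
    [0, 0, 0, 0, 0, 0, 0]
  ]
}}

```text
t: 16.88
eef_pos: [0.509, 0.027, 0.1163]
tool_rot: [-0.0, 0.038, 0.999, 0.0]
contact_force: [-0.2, -0.0, -0.7]
width: 0.0092
grip_force: 60.5
```

Call:
{"op": "send_rows", "data": {
  "increments": [
    [0, 0, -1, 0, 0, 4, 0],
    [0, 0, -1, 0, 0, -4, 0],
    [0, 0, -1, 0, 0, -4, 0],
    [0, 0, -1, 0, 0, 4, 0],
    [0, 0, -1, 0, 0, 4, 0],
    [0, 0, -1, 0, 0, -4, 0],
    [0, 0, -1, 0, 0, -4, 0],
    [0, 0, -1, 0, 0, 4, 0],
    [0, 0, 0, 0, 0, 0, 0]
  ]
}}

```text
t: 18.0
eef_pos: [0.509, 0.0263, 0.1092]
tool_rot: [-0.0, 0.038, 0.999, -0.001]
contact_force: [-3.7, -0.6, 7.5]
width: 0.0093
grip_force: 62.2
```

Call:
{"op": "send_rows", "data": {
  "increments": [
    [0, 0, -1, 0, 0, 4, 0],
    [0, 0, -1, 0, 0, -4, 0],
    [0, 0, -1, 0, 0, -4, 0],
    [0, 0, -1, 0, 0, 4, 0],
    [0, 0, -1, 0, 0, 4, 0],
    [0, 0, -1, 0, 0, -4, 0],
    [0, 0, -1, 0, 0, -4, 0],
    [0, 0, -1, 0, 0, 4, 0],
    [0, 0, 0, 0, 0, 0, 0]
  ]
}}

```text
t: 19.12
eef_pos: [0.5102, 0.0275, 0.1016]
tool_rot: [0.001, 0.038, 0.999, 0.0]
contact_force: [-0.4, 0.4, 3.9]
width: 0.009
grip_force: 61.6
```

Call:
{"op": "send_rows", "data": {
  "increments": [
    [0, 0, -1, 0, 0, 4, 0],
    [0, 0, -1, 0, 0, -4, 0],
    [0, 0, -1, 0, 0, -4, 0],
    [0, 0, -1, 0, 0, 4, 0],
    [0, 0, -1, 0, 0, 0, 0],
    [0, 0, -1, 0, 0, 0, 0],
    [0, 0, 0, 0, 0, 0, 0]
  ]
}}

```text
t: 20.0
eef_pos: [0.5103, 0.0263, 0.0967]
tool_rot: [0.001, 0.038, 0.999, -0.001]
contact_force: [-4.6, -3.1, 17.3]
width: 0.009
grip_force: 63.9
```

Call:
{"op": "send_rows", "data": {
  "increments": [
    [0, 0, -1, 0, 0, 4, 0],
    [0, 0, -0.5, 0, 0, -4, 0],
    [0, 0, 0, 0, 0, -4, 0],
    [0, 0, 0, 0, 0, 4, 0],
    [0, 0, 0, 0, 0, 0, 0]
  ]
}}

```text
t: 20.62
eef_pos: [0.5106, 0.0267, 0.0966]
tool_rot: [0.001, 0.038, 0.999, -0.001]
contact_force: [-7.1, -2.1, 26.4]
width: 0.0094
grip_force: 65.0
```

Call:
{"op": "send_rows", "data": {
  "increments": [
    [0, 0, 1, 0, 0, -6, 0],
    [0, 0, 0, 0, 0, -8, 0],
    [0, 0, 0, 0, 0, -8, 0],
    [0, 0, 0, 0, 0, -8, 0],
    [0, 0, 0, 0, 0, -8, 0],
    [0, 0, 0, 0, 0, 0, 0]
  ]
}}

```text
t: 21.38
eef_pos: [0.5099, 0.0255, 0.0966]
tool_rot: [0.001, 0.362, 0.932, -0.002]
contact_force: [-6.7, -3.6, 20.2]
width: 0.0089
grip_force: 64.1
```

```bash
python3 -c "
from h import *
a=arm.sense();print(a['contact_force'],a['wrist_torque'],a['tool_rot'],a['q'])"
```

```text
[-6.68523723 -3.63809752 20.18121576] [-0.90706994  1.62992715  0.028757  ] [ 0.00111485  0.36215624  0.93211544 -0.00155697] [ 0.56136161  0.21843902 -0.72660357  1.94186955  0.17201084  1.04143123
  0.58886578]
```

Call:
{"op": "send_rows", "data": {
  "increments": [
    [0, 0, 0, 0, 0, -8, 0],
    [0, 0, 0, 0, 0, -8, 0],
    [0, 0, 0, 0, 0, -8, 0],
    [0, 0, 0, 0, 0, -8, 0],
    [0, 0, 0, 0, 0, -8, 0],
    [0, 0, 0, 0, 0, -8, 0],
    [0, 0, 0, 0, 0, -4, 0],
    [0, 0, 0, 0, 0, 0, 0]
  ]
}}

```text
t: 22.38
eef_pos: [0.5076, 0.0244, 0.0966]
tool_rot: [0.001, 0.734, 0.679, -0.004]
contact_force: [-12.1, -5.4, 27.2]
width: 0.009
grip_force: 65.2
```

```bash
python3 -c "
from h import *
a=arm.sense();print(a['contact_force'],a['wrist_torque'],a['tool_rot'],a['q']);t=a['tool_rot'];print(2*np.arctan2(t[2],t[1])-np.pi+.075)"
```

```text
[-12.0606167   -5.39294366  27.15182515] [-1.3293073   3.21280428  0.07435879] [ 5.76635930e-04  7.34033734e-01  6.79103598e-01 -3.52816771e-03] [ 0.46203254  0.19872433 -0.61409517  1.94595312  0.13789824  1.04186879
 -0.29095449]
-1.5734993132231723
```

Call:
{"op": "send_rows", "data": {
  "increments": [
    [-1, -0.5, 0.5, 0, 0, -3, 0],
    [0, 0, 0, 0, 0, -3, 0],
    [0, 0, 0, 0, 0, 0, 0],
    [0, 0, 0, 0, 0, 0, 0]
  ]
}}

```text
t: 22.88
eef_pos: [0.5067, 0.0246, 0.0967]
tool_rot: [0.0, 0.768, 0.64, -0.003]
contact_force: [-10.8, -4.4, 23.2]
width: 0.009
grip_force: 64.5
```

```bash
python3 -c "
from h import *
a=arm.sense();print(a['contact_force'],a['wrist_torque'],a['tool_rot'],a['eef_pos']);t=a['tool_rot'];print(2*np.arctan2(t[2],t[1])-np.pi+.075)
S=grab_frame('scene');cv2.imwrite('pics/e1.png',cv2.resize(S['image'][150:220,240:340,::-1],None,fx=7,fy=7,interpolation=cv2.INTER_CUBIC))
for X in ([.509,.026,.0755],[.559,.022,.0755]):
  r,c=proj(S,X);print((c-240)*7,(r-150)*7)"
```

```text
[-10.84832388  -4.40328796  23.17303074] [-1.00321136  2.78018573  0.22255406] [ 4.38797685e-04  7.68235389e-01  6.40160889e-01 -2.86898905e-03] [0.50670648 0.02462937 0.09665231]
-1.6771702897093155
325.83042777379495 242.4442113117076
436.14569427548406 301.526892168382
```

View pics/e1.png

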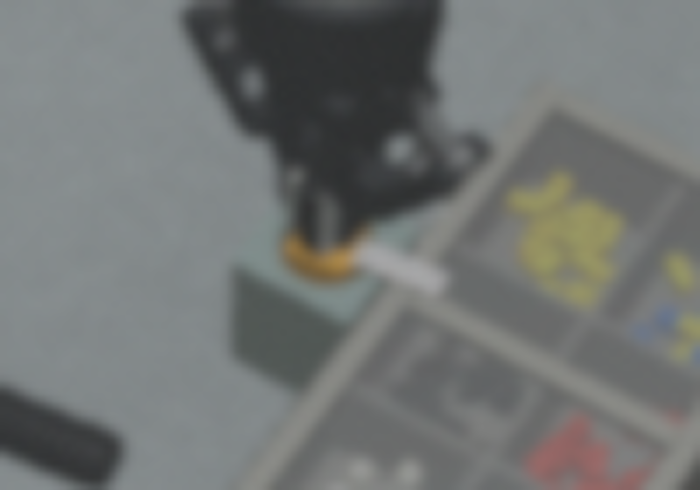

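Call:
{"op": "send_rows", "data": {
  "increments": [
    [0, 0, 0, 0, 0, -3, 0],
    [0, 0, 0, 0, 0, 0, 0],
    [0, 0, 0, 0, 0, 0, 0]
  ]
}}

```text
t: 23.3
eef_pos: [0.5068, 0.0247, 0.0966]
tool_rot: [0.001, 0.785, 0.62, -0.003]
contact_force: [-10.8, -3.8, 22.1]
width: 0.0093
grip_force: 64.7
```

```bash
python3 -c "
from h import *
a=arm.sense();print(a['contact_force'],a['wrist_torque'],a['tool_rot'],a['eef_pos'],a['width']);t=a['tool_rot'];print(2*np.arctan2(t[2],t[1])-np.pi+.075)"
```

```text
[-10.75549691  -3.77290458  22.12140048] [-0.91710046  2.46569809  0.25791747] [ 5.77572695e-04  7.84602875e-01  6.19992558e-01 -2.68766317e-03] [0.50680148 0.02474195 0.09656652] 0.009254528975071652
-1.7291202457351287
```

```bash
python3 -c "
from plant import arm
print(arm.hand_in())"
```

```text
the job is handed in; nothing more can be done
None
```

The job is handed in with no verdict returned: the lid is closed, the square-headed key is fully in the lock and turned clockwise to the stop (by torque), the latch arm lies over the lid, and the gripper is still holding the key turned.

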